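# Load the wear tester with its hanging weights and set the selector

### The job

Turn the tester's selector to its off mark (the plain bar) first, before touching the weights. Then take every weight down from its keyhole screw on the rack and stand them all, with the one already standing on the bench, upright and fully on the tester's flat platform; only when all are loaded, turn the selector to the two-dot mark and let go. Leave the toy car, the jar and the toy ring where they are.

Things in the scene. Friction and masses are not known exactly. Their poses are not given: they have to be found in the camera images.
- w1_mid (a point): Weight of the same shape as w4, same point and axes. Hangs on one of the rack's screws by the slot, its +x towards the board, underside 30 mm above the bench. To free it: raise it 24 mm (within 4) so that the keyhole's wide opening is over the screw head, then draw it off along its own -x (25 mm clears the screw). May be absent (None throughout).
- w2_mid (a point): Another weight just like w1, hanging on another screw of the rack. May be absent.
- w3_mid (a point): Another weight just like w1, hanging on another screw of the rack. May be absent.
- w4_mid (a point): Loose weight standing on the bench, 0.7 kg, 100 mm tall. Point: on its post's axis, 50 mm above the underside. Steel block 60 (x) x 46 (y) x 30 high; grey square handle post 16 x 16 from 30 to 92 mm up at its middle; steel hanger plate 46 wide (y), 5 thick, 100 high on the +x face (x = 30 to 35), keyhole in it: opening 24 wide from 46 to 72 mm up, above it a slot 10 wide up to 86. z up.
- rack: Fixed low grey board 320 mm long (y), 133 mm high; its front is the plane x = 0 and faces -x; origin at bench height under the middle of the front. Three screws stand out of the front at y = -90, 0 and +90 mm, 113 mm up: shank 6 mm thick, head 17 mm across, 8 to 12 mm in front of the board.
- platform (a point): Middle of the top of the tester's platform: flat blue plate with a rubber mat, 220 (x) x 230 (y) mm, 14 mm high, fixed to the bench; its axes are the tester's. The tester's white console, 110 mm wide and 55 mm high, adjoins it on the -y side (from y = -115 to -225 mm).
- dial_grip (a point): On the selector's upright axis, 10 mm below the grip bar's top, 87 mm above the bench, on the console. The black grip bar is 50 mm long (this point's x), 14 mm thick (y), its top 97 mm above the bench, rising from a disc 50 mm across whose top is 65 mm above the bench; white pointer line on the bar's -x end. The point turns with the bar.
- dial (a joint): Selector angle in rad; grows clockwise seen from above. Four detents 0.7 apart that it snaps into: 0 off (plain bar mark, towards the tester's -x; end stop), 0.7 one dot, 1.4 two dots, 2.1 three dots (end stop). Starts at one of the dots. Takes about 0.1 Nm to turn from detent to detent.
- toy_car: Bystander: orange and white toy car, 85 x 50 x 52 mm; origin under its middle.
- jar: Bystander: jar of 60 mm diameter, 90 mm high; origin under its middle.
- toy_ring: Bystander: flat yellow toy ring, 70 mm across, 18 mm high; origin under its middle.
Things that resemble listed ones, but are neither listed nor needed, are in the scene too. What is shaped like the part that bears w4_mid but purple is not meant. Leave any blue or yellow look-alike of the part that bears w2_mid alone.

How it is judged:
By the outcome, as a careful person would: the job done as asked, in the order asked, and still so for the second after the job is handed in, with the robot touching nothing.
Of w1, w2, w3 only 2 to 3 are there at a start; the rules pass over those that are not, and their reading is None.
At some moment in a run one of w4 may be knocked a few centimetres aside while the robot is not near it.
Once in a run the grip may slacken for a moment while it holds something.
It also fails if it takes over 210 s, if anything falls off the work surface, if the arm or the gripper's body presses on something with over 40 N, if the wrist force passes 120 N, or if a joint passes its speed limit or range.

### The arm

A 6-joint arm with a two-finger parallel gripper is mounted at the origin on the work surface. World frame = base frame: x ahead of the robot, y to its left, z up, the work surface at z = 0. Lengths are in m, angles in rad, forces in N, time in s.
With the tool pointing down it reaches from about 0.25 to 0.85 m from the base axis. Payload 12.5 kg.
Tool frame: the origin (TCP) lies midway between the tips of the shut fingers; the grasp point (between the pads) lies 19 mm behind it; z points along the fingers, y is the line along which they close (so a half turn about z gives the same grasp; the last joint's range is limited). The gripper opens to 93 mm and grips with 3 to 60 N. Pads are 15 mm wide; open, the fingers measure 128 mm over their backs; the gripper's body (75 mm by 188 mm) begins 65 mm behind the grasp point.
Start: joints at [1.121, 0.351, 1.652, -0, 1.139, -0.085], TCP at [0.196, 0.514, 0.193] pointing down, gripper open.
Joint ranges: [-2.75, 2.75], [-0.79, 2.1], [0.01, 2.65], [-1.57, 4.71], [0.07, 3.14], [-2.87, 2.87]. Speed limits (rad/s): [2.22, 2.22, 2.79, 3.14, 3.14, 3.14].

### API

Orientations are given as a unit quaternion [w, x, y, z].
In Python, from station import bot gives the robot as it stands.
- The arm moves only by the tool move_arm, never from a script. Its argument "moves" is a list that holds one entry, the list of rows, each a list of 7 numbers: the gripper's target within -1 to 1 (shut at 1, half-way at 0, fully open at -1), then the shift along the tool's x, y, z scaled (see below), then the turn, a rotation vector about the tool's x, y, z scaled (see below). A call has 1 to 12 rows; each row shifts and turns the commanded pose from where the row before left it, along the tool's axes as they then stand; what a row does not reach is not made up. The controller multiplies each number of a shift by 0.05 m and each number of a turn by 6 degrees. A row lasts 1/10 s, in which the tool goes at most 50 mm and 8.59 degrees, less where a joint would pass 70% of its speed; a pose out of reach is approached as far as the arm can. A call with a number of a shift or a turn outside -1 to 1 is refused whole. A call with a gripper value outside its range is refused whole. The fingers move at their own pace and stop on an object; "force" is the grip in N (left out, the last holds). Time passes only in rows, so rows that do not move let the fingers close. It gives the time, the measured TCP pose, the force, the opening and the grip force at its end, in the units of the state.
- bot.sense(): the state, without advancing time (a new reading comes with each control period).
- bot.read_camera(name): name is "side" or "top"; returns a dict with "pixels" (420x560x3 uint8, red, green, blue), "mtx" (3x3 intrinsics, pixels), "extrinsics" (4x4, takes a point from camera to world coordinates). Camera axes: x right, y down, z forward; pixel columns grow to the right and rows downward; lengths in m; the calibration is good to about 2 mm. A picture is of the moment at which its call begins. There is no depth.
- bot.close_job(): hands the job in; it is judged then, once.
The state is a dict: "t": time; "joint_pos": joint angles; "joint_velocities": joint speeds; "joint_efforts": joint torques, N m; "ee_pos": TCP position; "tool_rot": TCP orientation; "force": force on the tool from outside, world axes, zero at the start; "torque": the same for the moment, N m; "width": opening from 0.0 (shut) to 1.0 (fully open); "gripper_force": force on a finger pad.
Only numpy, scipy, OpenCV 4.12 (cv2) and the standard library are available. Lean on these libraries where they do the work, as an engineer would, in place of code of your own. Each camera call takes 0.05 s, during which the arm holds its last target. There are 200 camera calls.

## Working session

There is one attempt and no reset: what is moved stays moved. The work goes in short steps, Python scripts to look and compute and a tool call to move; the robot and the scene stay as the last step left them, time stands still between calls to the robot, and variables do not carry over. Pictures are saved under pics/ and viewed, at most 14 in all, crops included, and the job is handed in when it is done.

Besides the shell and the picture viewer there is one more tool, called after "Call:" by a JSON object that holds its "name" and its "arguments", one argument or row to a line. move_arm: Moves the arm, as the interface text tells. Its arguments: {"type":"object","properties":{"moves":{"type":"array","items":{"type":"array","items":{"type":"array","items":{"type":"number"}}}},"force":{"type":"number"}},"required":["moves"]}

```bash
mkdir -p pics; ls; python3 - <<'E'
from station import bot
import cv2,numpy as np
s=bot.sense();print({k:np.round(v,3).tolist() for k,v in s.items()})
for n in("top","side"):
    c=bot.read_camera(n);cv2.imwrite(f"pics/{n}0.png",c["pixels"][:,:,::-1]);print(c["mtx"],c["extrinsics"])
E
```

```text
pics
{'t': 0.0, 'joint_pos': [1.121, 0.351, 1.652, 0.0, 1.139, -0.085], 'joint_velocities': [0.001, 0.001, 0.002, -0.0, -0.0, -0.0], 'joint_efforts': [0.002, -49.732, -28.526, 0.07, 0.026, -0.0], 'ee_pos': [0.196, 0.513, 0.192], 'tool_rot': [-0.0, 0.181, 0.983, -0.001], 'force': [-0.468, 0.598, 0.151], 'torque': [-0.014, 0.013, 0.032], 'gripper_force': 0.0, 'width': 0.998}
[[511.64719804   0.         278.34995318]
 [  0.         511.64719804 207.09140872]
 [  0.           0.           1.        ]] [[ 2.12782379e-02 -9.93575629e-01  1.11151726e-01  3.70539312e-01]
 [-9.99768743e-01 -2.14925168e-02 -7.29847415e-04  7.55226648e-02]
 [ 3.11408894e-03 -1.11110491e-01 -9.93803180e-01  1.37489371e+00]
 [ 0.00000000e+00  0.00000000e+00  0.00000000e+00  1.00000000e+00]]
[[418.20853716   0.         275.76290225]
 [  0.         418.20853716 204.00198498]
 [  0.           0.           1.        ]] [[ 0.97856023 -0.14574819  0.14552436  0.34346994]
 [-0.20538826 -0.63790336  0.74222299 -0.79998616]
 [-0.01534718 -0.7561989  -0.65416183  0.84589207]
 [ 0.          0.          0.          1.        ]]
```

View pics/top0.png

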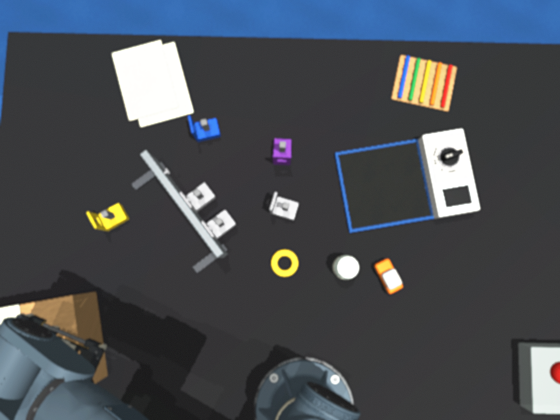

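View pics/side0.png

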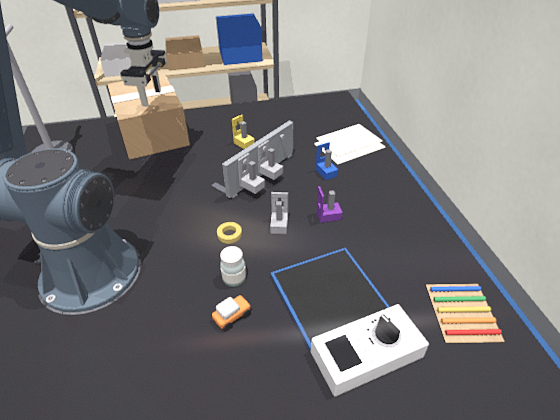

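```bash
cat > h.py <<'E'
from station import bot
import cv2,numpy as np
def ray(c,u,v,z):
    K,E=c["mtx"],c["extrinsics"]; d=E[:3,:3]@np.linalg.solve(K,[u,v,1]); o=E[:3,3]
    return o+d*(z-o[2])/d[2]
def proj(c,p):
    q=np.linalg.inv(c["extrinsics"])@np.r_[p,1]; q=c["mtx"]@q[:3]; return q[:2]/q[2]
def crop(im,x,y,w,h,s): return cv2.resize(im[y:y+h,x:x+w],(w*s,h*s),interpolation=cv2.INTER_CUBIC)
E
python3 - <<'E'
from h import *
t=cv2.imread("pics/top0.png");s=cv2.imread("pics/side0.png")
a=np.vstack([np.hstack([crop(t,140,145,80,60,5),crop(t,190,180,80,60,5)]),np.hstack([crop(t,250,180,80,60,5),crop(t,415,125,80,60,5)])])
cv2.imwrite("pics/a.png",a)
b=np.vstack([np.hstack([crop(s,225,145,80,60,5),crop(s,345,300,80,60,5)]),np.hstack([crop(s,240,180,80,60,5),crop(s,225,110,80,60,5)])])
cv2.imwrite("pics/b.png",b)
E
```

```text
(no output)
```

View pics/a.png

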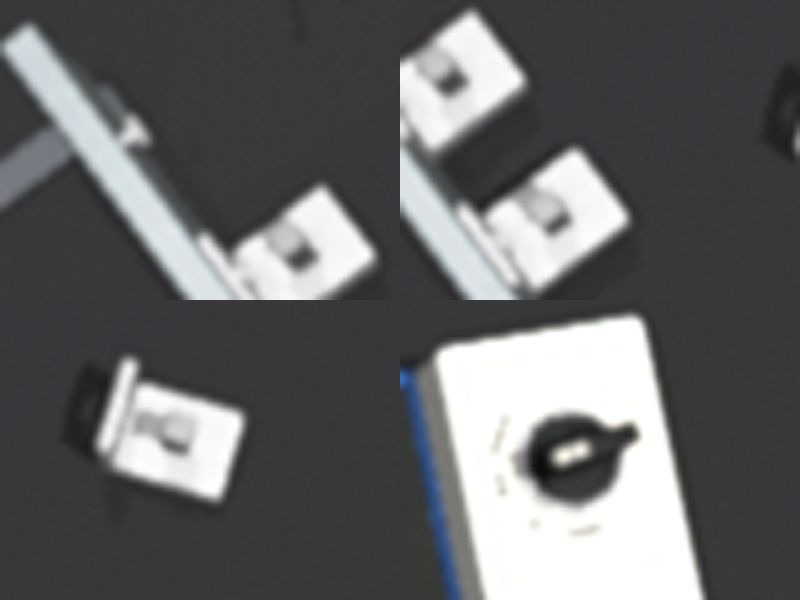

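View pics/b.png

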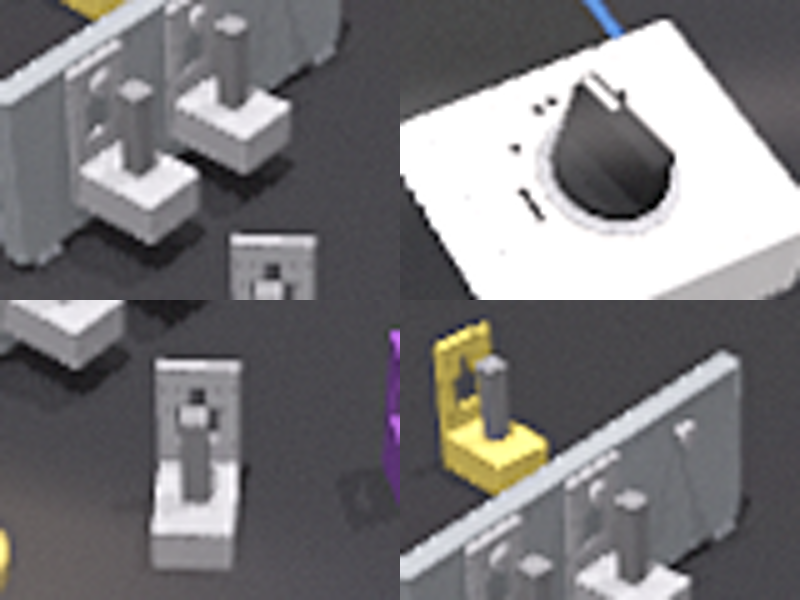

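```bash
cat >> h.py <<'E'
def tri(ca,a,cb,b):
    A=[];y=[]
    for c,(u,v) in((ca,a),(cb,b)):
        o=c["extrinsics"][:3,3];d=ray(c,u,v,0)-o;d/=np.linalg.norm(d);P=np.eye(3)-np.outer(d,d);A.append(P);y.append(P@o)
    A=np.vstack(A);y=np.hstack(y);x=np.linalg.lstsq(A,y,rcond=None)[0];return x,np.linalg.norm(A@x-y)
E
python3 - <<'E'
from h import *
np.set_printoptions(precision=4,suppress=True)
T=bot.read_camera("top");S=bot.read_camera("side")
for n,a,b,z in[("A",(197.4,193),(271,150.6),.122),("B",(218,220.6),(252,163),.122),("w4",(286,205.6),(279.4,202.4),.092),("dial",(452.5,155),(390.6,324),.097)]:
    print(n,tri(T,a,S,b),ray(T,*a,z),ray(S,*b,z))
# rack top: pixels
t=T["pixels"];hsv=cv2.cvtColor(t,cv2.COLOR_RGB2HSV)
# console
m=((hsv[...,2]>200)&(hsv[...,1]<40)).astype(np.uint8);m[:,:410]=0;m[:110]=0;m[225:]=0;m[:,490:]=0
c=max(cv2.findContours(m,0,2)[0],key=cv2.contourArea);r=cv2.minAreaRect(c)
print("console",[ray(T,*p,.055) for p in cv2.boxPoints(r)])
dk=((t.max(2)<110)).astype(np.uint8);box=np.zeros_like(dk);cv2.fillPoly(box,[cv2.boxPoints(r).astype(int)],1);dk&=cv2.erode(box,np.ones((7,7)))
for q in cv2.findContours(dk,0,2)[0]:
    if cv2.contourArea(q)>20: print("dark",cv2.contourArea(q),cv2.boundingRect(q),cv2.minEnclosingCircle(q))
mb=cv2.inRange(hsv,(100,120,60),(125,255,255));mb[:130]=0;mb[:,:325]=0;mb[240:]=0;mb[:,440:]=0
c=np.vstack([q for q in cv2.findContours(mb,0,2)[0]]);r=cv2.minAreaRect(c);bp=cv2.boxPoints(r)
P=[ray(T,*p,.014) for p in bp];print("plat",P,np.mean(P,0))
E
```

```text
A (array([0.5422, 0.2755, 0.1201]), np.float64(0.0007352922218414561)) [0.5414 0.2753 0.122 ] [0.5421 0.2727 0.122 ]
B (array([0.4741, 0.2222, 0.1208]), np.float64(0.00017220248604433349)) [0.4741 0.2221 0.122 ] [0.4737 0.2205 0.122 ]
w4 (array([0.5196, 0.0552, 0.096 ]), np.float64(0.0025780395057709835)) [0.5182 0.0554 0.092 ] [0.5224 0.0598 0.092 ]
dial (array([ 0.6603, -0.3678,  0.0936]), np.float64(0.004363180896145863)) [ 0.6564 -0.3657  0.097 ] [ 0.6621 -0.3698  0.097 ]
console [array([ 0.7185, -0.2991,  0.055 ]), array([ 0.7439, -0.4093,  0.055 ]), array([ 0.5235, -0.4492,  0.055 ]), array([ 0.4991, -0.3409,  0.055 ])]
dark 363.0 (443, 186, 28, 20) ((456.5, 195.5), 14.57748031616211)
dark 232.5 (440, 148, 22, 17) ((450.5, 155.0), 11.236202239990234)
plat [array([ 0.6767, -0.0714,  0.014 ]), array([ 0.723 , -0.3043,  0.014 ]), array([ 0.5   , -0.3402,  0.014 ]), array([ 0.4553, -0.1113,  0.014 ])] [ 0.5888 -0.2068  0.014 ]
```

```bash
cat >> h.py <<'E'
def psi(s=None):
    w,x,y,z=(s or bot.sense())["tool_rot"]; return np.degrees(2*np.arctan2(y,x))-90
def plan(pts,ps=None,p0=None):
    """shifts (in units) between successive world points at fixed yaw ps; turn units first"""
    s=bot.sense();a=psi(s);p=np.array(s["ee_pos"] if p0 is None else p0);ps=a if ps is None else ps
    d=(a-ps+180)%360-180;print("t",round(s["t"],1),"at",p.round(4),"psi",round(a,2),"turn units z",round(d/6,2))
    r=np.radians(ps);x=np.array([-np.sin(r),np.cos(r),0])*-1;x=np.array([np.cos(r+np.pi/2),np.sin(r+np.pi/2),0]);y=np.array([np.cos(r),np.sin(r),0])
    for q in pts:
        q=np.array(q);e=(q-p)/.05;v=np.array([e@x,e@y,-e[2]]);print(q,"->",v.round(3),"rows>=",int(np.ceil(np.linalg.norm(v))));p=q
E
python3 -c "
from h import *
plan([(.25,.41,.22),(.659,-.367,.16),(.659,-.367,.071)],20.2)"
```

```text
t 0.2 at [0.1961 0.5136 0.1925] psi 69.1 turn units z 8.15
[0.25 0.41 0.22] -> [-2.317  0.296 -0.549] rows>= 3
[ 0.659 -0.367  0.16 ] -> [-17.409   2.311   1.2  ] rows>= 18
[ 0.659 -0.367  0.071] -> [0.   0.   1.78] rows>= 2
```

Call:
{"name": "move_arm", "arguments": {
  "moves": [
    [[-1,0,0,0,0,0,0.815],[-1,0,0,0,0,0,0.815],[-1,0,0,0,0,0,0.815],[-1,0,0,0,0,0,0.815],[-1,0,0,0,0,0,0.815],[-1,0,0,0,0,0,0.815],[-1,0,0,0,0,0,0.815],[-1,0,0,0,0,0,0.815],[-1,0,0,0,0,0,0.815],[-1,0,0,0,0,0,0.815]]
  ]
}}

```text
t: 1.2
ee_pos: [0.1961, 0.5137, 0.1927]
tool_rot: [0.0, 0.574, 0.819, -0.0]
force: [0.7, -0.0, 0.0]
width: 1.001
gripper_force: 0.0
```

Call:
{"name": "move_arm", "arguments": {
  "moves": [
    [[0,-0.58,0.074,-0.137,0,0,0],[0,-0.58,0.074,-0.137,0,0,0],[0,-0.58,0.074,-0.137,0,0,0],[0,-0.58,0.074,-0.137,0,0,0],[0,-0.725,0.0963,0.05,0,0,0],[0,-0.725,0.0963,0.05,0,0,0],[0,-0.725,0.0963,0.05,0,0,0],[0,-0.725,0.0963,0.05,0,0,0],[0,-0.725,0.0963,0.05,0,0,0],[0,-0.725,0.0963,0.05,0,0,0],[0,-0.725,0.0963,0.05,0,0,0],[0,-0.725,0.0963,0.05,0,0,0]]
  ]
}}

```text
t: 2.4
ee_pos: [0.3868, 0.1498, 0.2002]
tool_rot: [0.0, 0.572, 0.82, 0.0]
force: [0.7, 0.6, 0.9]
width: 0.5
gripper_force: 0.0
```

Call:
{"name": "move_arm", "arguments": {
  "moves": [
    [[0,-0.725,0.0963,0.05,0,0,0],[0,-0.725,0.0963,0.05,0,0,0],[0,-0.725,0.0963,0.05,0,0,0],[0,-0.725,0.0963,0.05,0,0,0],[0,-0.725,0.0963,0.05,0,0,0],[0,-0.725,0.0963,0.05,0,0,0],[0,-0.725,0.0963,0.05,0,0,0],[0,-0.725,0.0963,0.05,0,0,0],[0,-0.725,0.0963,0.05,0,0,0],[0,-0.725,0.0963,0.05,0,0,0],[0,-0.725,0.0963,0.05,0,0,0],[0,-0.725,0.0963,0.05,0,0,0]]
  ]
}}

```text
t: 3.6
ee_pos: [0.5913, -0.2385, 0.1699]
tool_rot: [-0.0, 0.572, 0.82, -0.0]
force: [0.4, 0.6, 0.4]
width: 0.5
gripper_force: 0.0
```

Call:
{"name": "move_arm", "arguments": {
  "moves": [
    [[0,-0.725,0.0963,0.05,0,0,0],[0,-0.725,0.0963,0.05,0,0,0],[0,-0.725,0.0963,0.05,0,0,0],[0,-0.725,0.0963,0.05,0,0,0],[0,0,0,0,0,0,0],[0,0,0,0,0,0,0]]
  ]
}}

```text
t: 4.2
ee_pos: [0.6586, -0.3667, 0.1591]
tool_rot: [-0.001, 0.572, 0.82, 0.0]
force: [0.2, -0.1, 0.1]
width: 0.504
gripper_force: 0.0
```

```bash
python3 - <<'E'
from h import *
plan([(.659,-.367,.12),(.659,-.367,.071)],20.2)
s=bot.read_camera("side")["pixels"][:,:,::-1]
cv2.imwrite("pics/c.png",crop(s,320,240,130,100,6))
E
```

```text
t 4.2 at [ 0.6586 -0.3667  0.1591] psi 20.16 turn units z -0.01
[ 0.659 -0.367  0.12 ] -> [-0.009  0.004  0.783] rows>= 1
[ 0.659 -0.367  0.071] -> [0.   0.   0.98] rows>= 1
```

View pics/c.png

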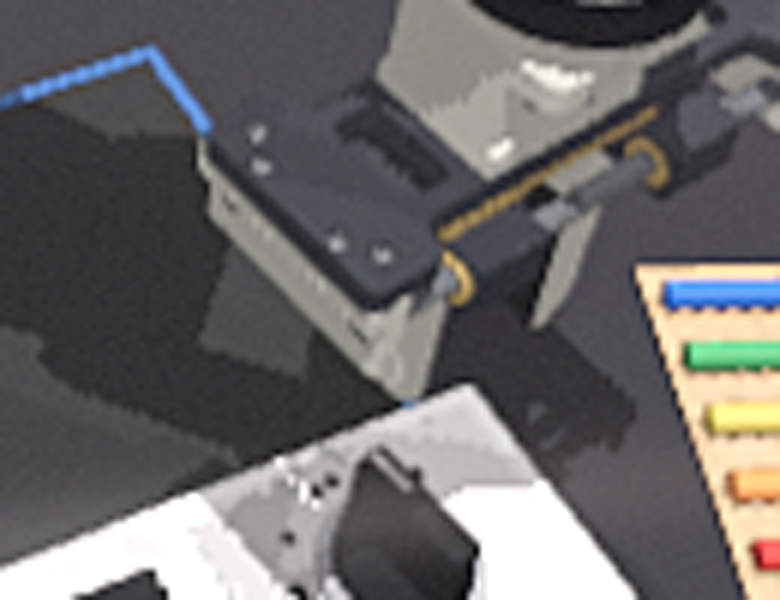

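The picture shows the gripper over the selector, with the fingers on either side of the bar, which is at about (410,500) in the crop. Descending to grip it.

Call:
{"name": "move_arm", "arguments": {
  "moves": [
    [[0,0,0,0.59,0,0,0],[0,0,0,0.59,0,0,0],[0,0,0,0.58,0,0,0],[0,0,0,0,0,0,0],[1,0,0,0,0,0,0],[1,0,0,0,0,0,0],[1,0,0,0,0,0,0],[1,0,0,0,0,0,0],[1,0,0,0,0,0,0]]
  ],
  "force": 20
}}

```text
t: 5.15
ee_pos: [0.6591, -0.3667, 0.0729]
tool_rot: [0.0, 0.572, 0.82, 0.0]
force: [1.2, 0.1, -0.9]
width: 0.119
gripper_force: 0.0
```

Call:
{"name": "move_arm", "arguments": {
  "moves": [
    [[1,0,0,0,0,0,0],[1,0,0,0,0,0,0],[1,0,0,0,0,0,0]]
  ]
}}

```text
t: 5.45
ee_pos: [0.659, -0.3665, 0.0722]
tool_rot: [-0.0, 0.572, 0.82, -0.0]
force: [-0.2, 0.5, -0.2]
width: -0.001
gripper_force: 0.0
```

```bash
python3 - <<'E'
from h import *
plan([(.659,-.367,.071)],20.2);s=bot.sense();print(s["width"],s["gripper_force"],s["torque"])
s=bot.read_camera("side")["pixels"][:,:,::-1]
t=bot.read_camera("top")["pixels"][:,:,::-1]
cv2.imwrite("pics/d.png",np.hstack([crop(s,340,260,100,120,4),crop(t,400,100,100,120,4)]))
E
```

```text
t 5.5 at [ 0.659  -0.3665  0.0722] psi 20.2 turn units z -0.0
[ 0.659 -0.367  0.071] -> [-0.009 -0.002  0.024] rows>= 1
-0.0005922123010327709 0.0 [-0.04895909  0.05829547 -0.00223701]
```

View pics/d.png

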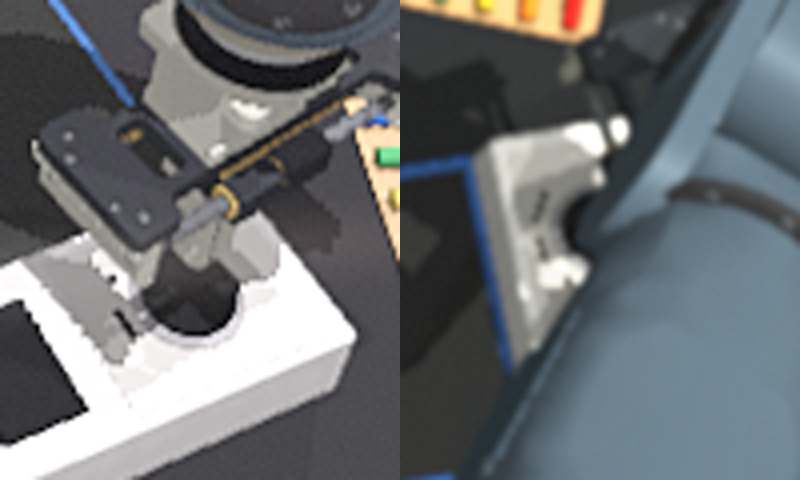

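The crop shows the shut fingers beside the bar's far end, so the grip missed. The selector is nearer the camera than I computed, so I'm re-measuring it.

```bash
python3 - <<'E'
from h import *
np.set_printoptions(precision=4,suppress=True)
T=bot.read_camera("top");S=bot.read_camera("side")
p=bot.sense()["ee_pos"];print("tcp in side",proj(S,p),proj(S,np.array(p)+[0,0,.02]))
print("disc S",ray(S,388,331,.065),"disc T",ray(T,450,157,.065))
for xt in(.02,.04,.06):
    a=np.radians(10.4);R=np.array([[np.cos(a),-np.sin(a)],[np.sin(a),np.cos(a)]]);q=np.array([.59,-.206])+R@[xt,-.17];print(xt,q,proj(S,np.r_[q,.065]),proj(S,np.r_[q,.097]),proj(T,np.r_[q,.065]))
im=np.ascontiguousarray(S["pixels"][:,:,::-1]);
q=proj(S,p);cv2.drawMarker(im,(int(round(q[0])),int(round(q[1]))),(0,0,255),0,5,1)
s0=cv2.imread("pics/side0.png")
cv2.imwrite("pics/e.png",np.hstack([crop(im,340,280,80,80,5),crop(s0,340,280,80,80,5)]))
E
```

```text
tcp in side [386.6132 329.7017] [388.1492 324.2634]
disc S [ 0.6635 -0.3661  0.065 ] disc T [ 0.6581 -0.3701  0.065 ]
0.02 [ 0.6404 -0.3696] [378.2765 334.5626] [380.5527 325.8981] [449.916  163.6976]
0.04 [ 0.66  -0.366] [386.4357 331.2796] [388.8962 322.591 ] [448.4116 156.2441]
0.06 [ 0.6797 -0.3624] [394.4926 328.0378] [397.1326 319.3263] [446.9121 148.8149]
```

View pics/e.png

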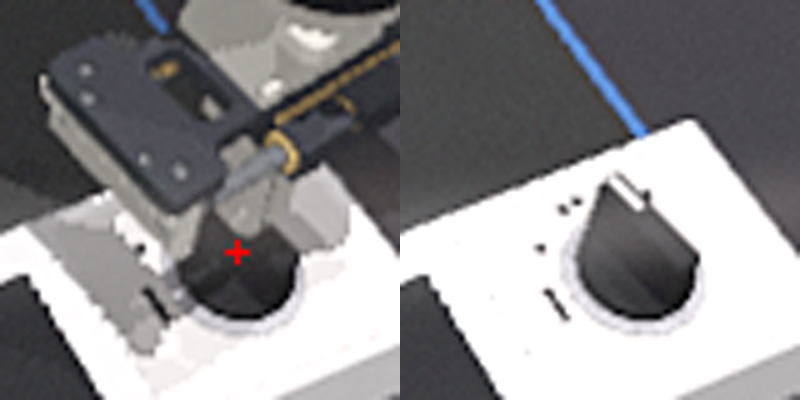

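Call:
{"name": "move_arm", "arguments": {
  "moves": [
    [[1,0,0,0,0,0,-0.8],[1,0,0,0,0,0,-0.8],[1,0,0,0,0,0,-0.8],[1,0,0,0,0,0,-0.8]]
  ]
}}

```text
t: 6.05
ee_pos: [0.659, -0.3665, 0.0722]
tool_rot: [-0.0, 0.426, 0.905, 0.0]
force: [-0.2, -0.6, 0.3]
width: 0.008
gripper_force: 0.0
```

```bash
python3 - <<'E'
from h import *
s=bot.sense();print(psi(s),s["width"],s["gripper_force"],s["torque"],s["force"],s["joint_pos"])
s=bot.read_camera("side")["pixels"][:,:,::-1]
cv2.imwrite("pics/f.png",crop(s,350,290,75,75,8))
E
```

```text
39.598197079030655 0.007673922014640648 0.0 [-0.04617835  0.03316012  0.03134638] [-0.21638444 -0.56980186  0.2516914 ] [-5.69286236e-01  8.44976573e-01  1.12219612e+00  3.01092320e-05
  1.17444881e+00 -1.26041678e+00]
```

View pics/f.png

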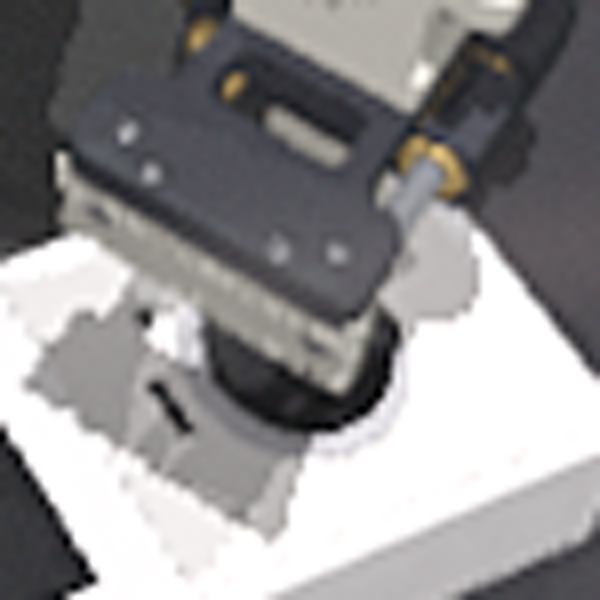

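Call:
{"name": "move_arm", "arguments": {
  "moves": [
    [[1,0,0,0,0,0,-0.9],[1,0,0,0,0,0,-0.9],[1,0,0,0,0,0,-0.9],[1,0,0,0,0,0,-0.9],[1,0,0,0,0,0,-0.9],[1,0,0,0,0,0,-0.9],[1,0,0,0,0,0,-0.9],[1,0,0,0,0,0,-0.9],[1,0,0,0,0,0,-0.9],[1,0,0,0,0,0,-0.9],[1,0,0,0,0,0,-0.9],[1,0,0,0,0,0,-0.3]]
  ]
}}

```text
t: 7.3
ee_pos: [0.659, -0.3665, 0.0722]
tool_rot: [-0.0, -0.093, 0.996, 0.0]
force: [-0.1, 0.1, -0.1]
width: 0.007
gripper_force: 0.0
```

Call:
{"name": "move_arm", "arguments": {
  "moves": [
    [[0,0,0,0,0,0,0],[0,0,0,0,0,0,0],[0,0,0,0,0,0,0],[0,0,0,0,0,0,0],[0,0,0,0,0,0,0],[0,0,0,0,0,0,0],[0,0,0,-0.8,0,0,0],[0,0,0,-0.8,0,0,0],[0,0,0,-0.8,0,0,0],[0,0,0,0,0,0,0]]
  ]
}}

```text
t: 8.3
ee_pos: [0.661, -0.3679, 0.1994]
tool_rot: [0.004, -0.092, 0.996, -0.003]
force: [0.8, -1.1, 0.7]
width: 0.505
gripper_force: 0.0
```

```bash
python3 - <<'E'
from h import *
s=bot.sense();print(psi(s),s["width"],s["ee_pos"])
s=bot.read_camera("side")["pixels"][:,:,::-1]
cv2.imwrite("pics/g.png",crop(s,340,270,90,90,6))
E
```

```text
100.59101858562815 0.5049332823672498 [ 0.66103821 -0.36785388  0.19938952]
```

View pics/g.png

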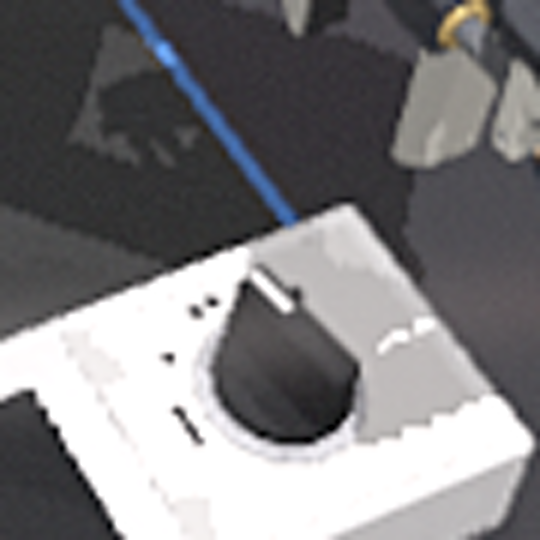

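The selector has not moved: the white strip still points at the two dots, at crop (270,290). I'm checking the predicted fingertip positions against the image.

```bash
python3 - <<'E'
from h import *
S=bot.read_camera("side");s=bot.sense();p=np.array(s["ee_pos"]);r=np.radians(psi(s));y=np.array([np.cos(r),np.sin(r),0])
x=np.array([-np.sin(r),np.cos(r),0])
im=cv2.resize(S["pixels"][:,:,::-1],None,fx=4,fy=4,interpolation=cv2.INTER_CUBIC)
def mk(q,col): 
    q=proj(S,q)*4+2;cv2.drawMarker(im,tuple(int(v) for v in q),col,0,12,1)
mk(p,(0,0,255))
for sg in(-1,1):
    mk(p+sg*y*.0235,(0,255,0));mk(p+sg*y*.041,(255,255,0))
for c in((.66,-.367),(.663,-.376)):
    a=np.radians(110.2);d=np.array([np.cos(a),np.sin(a)])*.025
    for k in(-1,0,1): mk(np.r_[np.array(c)+k*d,.097],(0,165,255) if c[0]==.66 else (255,0,255))
cv2.imwrite("pics/h.png",im[4*235:4*360,4*320:4*480])
E
```

```text
(no output)
```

View pics/h.png

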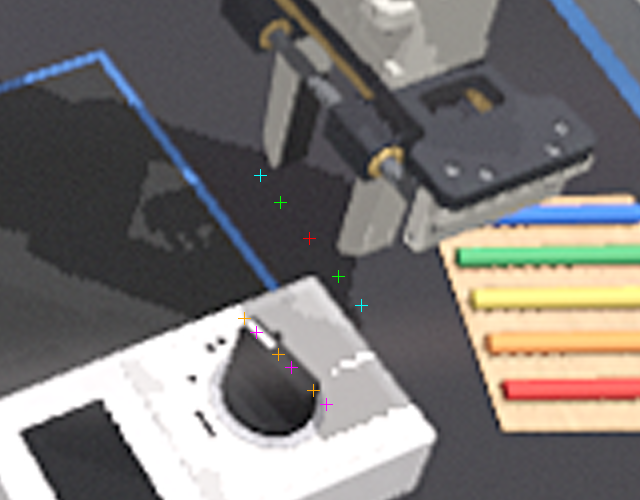

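The markers show the true fingertips (mid crop (319,206)) sit about 27 mm above the reported TCP (309,238), with no sideways offset. The fingers therefore closed just above the bar, so I'll go about 25 mm lower, carefully.

Call:
{"name": "move_arm", "arguments": {
  "moves": [
    [[0,0,0,0,0,0,1],[0,0,0,0,0,0,1],[0,0,0,0,0,0,1],[0,0,0,0,0,0,1],[0,0,0,0,0,0,1],[0,0,0,0,0,0,1],[0,0,0,0,0,0,1],[0,0,0,0,0,0,1],[0,0,0,0,0,0,1],[0,0,0,0,0,0,1],[0,0,0,0,0,0,1],[0,0,0,0,0,0,1]]
  ]
}}

```text
t: 9.6
ee_pos: [0.6583, -0.3661, 0.1899]
tool_rot: [-0.002, 0.512, 0.859, 0.0]
force: [-0.3, -0.6, -0.6]
width: 0.497
gripper_force: 0.0
```

Call:
{"name": "move_arm", "arguments": {
  "moves": [
    [[0,0,0,0,0,0,1],[0,0,0,0,0,0,0.4],[0,0,0,0,0,0,0],[0,0,0,0,0,0,0]]
  ]
}}

```text
t: 10.0
ee_pos: [0.6586, -0.3663, 0.1908]
tool_rot: [-0.001, 0.572, 0.821, -0.0]
force: [0.5, -0.1, 0.4]
width: 0.501
gripper_force: 0.0
```

```bash
python3 - <<'E'
from h import *
plan([(.661,-.368,.075),(.661,-.368,.046)],20.2)
E
```

```text
t 10.0 at [ 0.6586 -0.3663  0.1908] psi 20.28 turn units z 0.01
[ 0.661 -0.368  0.075] -> [-0.048  0.033  2.317] rows>= 3
[ 0.661 -0.368  0.046] -> [0.   0.   0.58] rows>= 1
```

Call:
{"name": "move_arm", "arguments": {
  "moves": [
    [[0,-0.01,0.01,0.6,0,0,0],[0,-0.01,0.01,0.6,0,0,0],[0,-0.01,0.01,0.6,0,0,0],[0,-0.01,0,0.5,0,0,0],[0,0,0,0.1,0,0,0],[0,0,0,0.1,0,0,0],[0,0,0,0.1,0,0,0],[0,0,0,0.1,0,0,0]]
  ]
}}

```text
t: 10.8
ee_pos: [0.6617, -0.3682, 0.0583]
tool_rot: [0.001, 0.572, 0.82, 0.0]
force: [0.3, -0.3, 0.2]
width: 0.497
gripper_force: 0.0
```

Call:
{"name": "move_arm", "arguments": {
  "moves": [
    [[0,0,0,0.06,0,0,0],[0,0,0,0.06,0,0,0],[0,0,0,0.06,0,0,0],[1,0,0,0,0,0,0],[1,0,0,0,0,0,0],[1,0,0,0,0,0,0],[1,0,0,0,0,0,0],[1,0,0,0,0,0,0],[1,0,0,0,0,0,0],[1,0,0,0,0,0,0]]
  ],
  "force": 20
}}

```text
t: 11.8
ee_pos: [0.6604, -0.3682, 0.0484]
tool_rot: [-0.0, 0.572, 0.82, -0.0]
force: [-6.0, -0.9, 3.7]
width: 0.147
gripper_force: 20.0
```

Call:
{"name": "move_arm", "arguments": {
  "moves": [
    [[1,0,0,0,0,0,-0.7],[1,0,0,0,0,0,-0.7],[1,0,0,0,0,0,-0.7],[1,0,0,0,0,0,-0.7],[1,0,0,0,0,0,-0.7],[1,0,0,0,0,0,-0.7],[1,0,0,0,0,0,-0.7],[1,0,0,0,0,0,-0.7],[1,0,0,0,0,0,-0.7],[1,0,0,0,0,0,-0.7]]
  ]
}}

```text
t: 12.8
ee_pos: [0.6604, -0.3679, 0.0483]
tool_rot: [-0.001, 0.239, 0.971, -0.0]
force: [-4.9, 0.7, 2.9]
width: 0.148
gripper_force: 19.9
```

Call:
{"name": "move_arm", "arguments": {
  "moves": [
    [[1,0,0,0,0,0,-0.7],[1,0,0,0,0,0,-0.7],[1,0,0,0,0,0,-0.7],[1,0,0,0,0,0,-0.7],[1,0,0,0,0,0,-0.7],[1,0,0,0,0,0,-0.7],[1,0,0,0,0,0,-0.7],[1,0,0,0,0,0,-0.7],[1,0,0,0,0,0,-0.7],[1,0,0,0,0,0,0]]
  ]
}}

```text
t: 13.8
ee_pos: [0.6606, -0.3678, 0.0484]
tool_rot: [-0.001, -0.088, 0.996, 0.0]
force: [-5.5, 1.6, 3.6]
width: 0.147
gripper_force: 20.0
```

```bash
python3 - <<'E'
from h import *
s=bot.sense();print(psi(s),s["width"],s["ee_pos"],s["torque"],s["force"])
E
```

```text
100.07080255520938 0.147081416424609 [ 0.66062676 -0.36782828  0.04837502] [0.11307722 0.99052527 0.21653732] [-5.45796975  1.55354561  3.62452534]
```

Call:
{"name": "move_arm", "arguments": {
  "moves": [
    [[0,0,0,0,0,0,0],[0,0,0,0,0,0,0],[0,0,0,0,0,0,0],[0,0,0,-0.5,0,0,0],[0,0,0,-0.6,0,0,0],[0,0,0,-0.6,0,0,0],[0,0,0,-0.6,0,0,0],[0,0,0,-0.6,0,0,0],[0,0,0,0,0,0,1],[0,0,0,0,0,0,1],[0,0,0,0,0,0,1],[0,0,0,0,0,0,1]]
  ]
}}

```text
t: 15.0
ee_pos: [0.6612, -0.3679, 0.1932]
tool_rot: [0.0, 0.124, 0.992, -0.0]
force: [0.6, -0.7, -1.0]
width: 0.496
gripper_force: 0.0
```

Call:
{"name": "move_arm", "arguments": {
  "moves": [
    [[0,0,0,0,0,0,1],[0,0,0,0,0,0,1],[0,0,0,0,0,0,1],[0,0,0,0,0,0,1],[0,0,0,0,0,0,1],[0,0,0,0,0,0,1],[0,0,0,0,0,0,1],[0,0,0,0,0,0,1],[0,0,0,0,0,0,1],[0,0,0,0,0,0,1],[0,0,0,0,0,0,1],[0,0,0,0,0,0,1]]
  ]
}}

```text
t: 16.2
ee_pos: [0.6612, -0.3679, 0.1932]
tool_rot: [0.0, 0.684, 0.73, 0.0]
force: [0.0, 0.5, 0.9]
width: 0.502
gripper_force: 0.0
```

Call:
{"name": "move_arm", "arguments": {
  "moves": [
    [[0,0,0,0,0,0,1],[0,0,0,0,0,0,1],[0,0,0,0,0,0,1],[0,0,0,0,0,0,0.1],[0,0,0,0,0,0,0]]
  ]
}}

```text
t: 16.7
ee_pos: [0.6611, -0.3679, 0.1932]
tool_rot: [0.0, 0.791, 0.612, 0.0]
force: [0.1, 0.3, 0.2]
width: 0.496
gripper_force: 0.0
```

```bash
python3 - <<'E'
from h import *
plan([(.519,.0555,.19),(.519,.0555,.026)],-14.5)
t=bot.read_camera("top")["pixels"][:,:,::-1];s=bot.read_camera("side")["pixels"][:,:,::-1]
cv2.imwrite("pics/i.png",np.vstack([np.hstack([crop(t,255,175,66,50,6),crop(s,345,290,66,50,6)]),np.hstack([crop(s,245,175,66,50,6),crop(t,180,180,66,50,6)])]))
cv2.imwrite("pics/top1.png",t)
E
```

```text
t 16.7 at [ 0.6611 -0.3679  0.1932] psi -14.48 turn units z 0.0
[0.519  0.0555 0.19  ] -> [ 7.486 -4.872  0.064] rows>= 9
[0.519  0.0555 0.026 ] -> [0.   0.   3.28] rows>= 4
```

View pics/i.png

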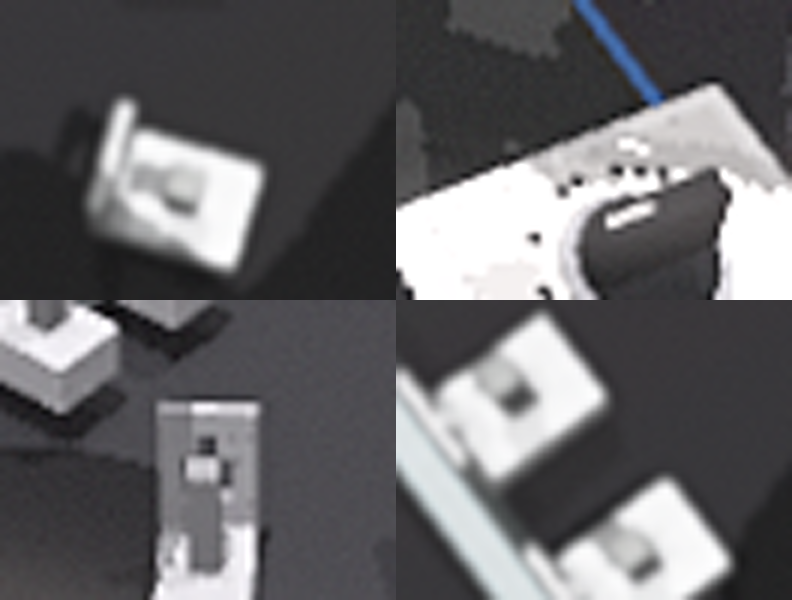

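The crops show the selector bar lying along the tester's x with its strip pointing at the off mark. w4's post top is at (183,193) in the top crop, unmoved. Going to w4.

Call:
{"name": "move_arm", "arguments": {
  "moves": [
    [[0,0.626,-0.41,0,0,0,0],[0,0.626,-0.41,0,0,0,0],[0,0.626,-0.41,0,0,0,0],[0,0.626,-0.41,0,0,0,0],[0,0.626,-0.41,0,0,0,0],[0,0.626,-0.41,0,0,0,0],[0,0.626,-0.41,0,0,0,0],[0,0.626,-0.41,0,0,0,0],[0,0.626,-0.41,0,0,0,0],[0,0.626,-0.41,0,0,0,0],[0,0.626,-0.41,0,0,0,0],[0,0.626,-0.41,0,0,0,0]]
  ]
}}

```text
t: 18.0
ee_pos: [0.5171, 0.0589, 0.1935]
tool_rot: [0.0, 0.791, 0.612, 0.0]
force: [1.0, 0.9, -1.0]
width: 0.498
gripper_force: 0.0
```

Call:
{"name": "move_arm", "arguments": {
  "moves": [
    [[0,0,0,0,0,0,0],[0,0,0,0.5,0,0,0],[0,0,0,0.5,0,0,0],[0,0,0,0.5,0,0,0],[0,0,0,0.5,0,0,0],[0,0,0,0.2,0,0,0],[0,0,0,0.2,0,0,0],[0,0,0,0.2,0,0,0],[0,0,0,0.2,0,0,0]]
  ]
}}

```text
t: 18.9
ee_pos: [0.5183, 0.0575, 0.0532]
tool_rot: [0.0, 0.791, 0.612, 0.001]
force: [-0.1, 1.4, 0.6]
width: 0.498
gripper_force: 0.0
```

Call:
{"name": "move_arm", "arguments": {
  "moves": [
    [[0,0,0,0.2,0,0,0],[0,0,0,0.2,0,0,0],[0,0,0,0.14,0,0,0],[1,0,0,0,0,0,0],[1,0,0,0,0,0,0],[1,0,0,0,0,0,0],[1,0,0,0,0,0,0],[1,0,0,0,0,0,0],[1,0,0,0,0,0,0],[1,0,0,0,0,0,0]]
  ],
  "force": 40
}}

```text
t: 19.9
ee_pos: [0.5181, 0.0575, 0.0265]
tool_rot: [0.0, 0.791, 0.612, 0.0]
force: [1.3, -0.5, 2.5]
width: 0.166
gripper_force: 40.0
```

Call:
{"name": "move_arm", "arguments": {
  "moves": [
    [[1,0,0,-0.4,0,0,0],[1,0,0,-0.7,0,0,0],[1,0,0,-0.7,0,0,0],[1,0,0,-0.7,0,0,0],[1,0,0,-0.3,0,0,0],[1,0,0,0,0,0,0],[1,0,0,0,0,0,0]]
  ],
  "force": 55
}}

```text
t: 20.6
ee_pos: [0.5167, 0.0575, 0.1649]
tool_rot: [-0.001, 0.791, 0.611, -0.001]
force: [-0.7, 0.4, -7.3]
width: 0.168
gripper_force: 55.0
```

Call:
{"name": "move_arm", "arguments": {
  "moves": [
    [[1,0,0,0,0,0,0.9],[1,0,0,0,0,0,0.9],[1,0,0,0,0,0,0.9],[1,0,0,0,0,0,0.9],[1,0,0,0,0,0,0.9],[1,0,0,0,0,0,0.9],[1,0,0,0,0,0,0.9],[1,0,0,0,0,0,0.9],[1,0,0,0,0,0,0.9],[1,0,0,0,0,0,0.9],[1,0,0,0,0,0,0.9],[1,0,0,0,0,0,0.95]]
  ]
}}

```text
t: 21.8
ee_pos: [0.5165, 0.0576, 0.1641]
tool_rot: [-0.0, 0.996, 0.088, -0.002]
force: [-0.3, -0.3, -5.7]
width: 0.169
gripper_force: 55.0
```

```bash
python3 - <<'E'
from h import *
plan([(.602,-.271,.15),(.602,-.271,.041)],-79.6);s=bot.sense();print(s["width"],s["gripper_force"],s["force"])
E
```

```text
t 21.8 at [0.5165 0.0576 0.1641] psi -79.93 turn units z -0.05
[ 0.602 -0.271  0.15 ] -> [0.496 6.772 0.281] rows>= 7
[ 0.602 -0.271  0.041] -> [0.   0.   2.18] rows>= 3
0.16853671355703037 54.95121359825134 [-0.32315499 -0.2978445  -5.71178088]
```

Call:
{"name": "move_arm", "arguments": {
  "moves": [
    [[1,0.05,0.677,0.028,0,0,0],[1,0.05,0.677,0.028,0,0,0],[1,0.05,0.677,0.028,0,0,0],[1,0.05,0.677,0.028,0,0,0],[1,0.05,0.677,0.028,0,0,0],[1,0.05,0.677,0.028,0,0,0],[1,0.05,0.677,0.028,0,0,0],[1,0.05,0.677,0.028,0,0,0],[1,0.05,0.677,0.028,0,0,0],[1,0.05,0.677,0.028,0,0,0],[1,0,0,0,0,0,0],[1,0,0,0,0,0,0]]
  ]
}}

```text
t: 23.0
ee_pos: [0.6016, -0.271, 0.1495]
tool_rot: [-0.001, 0.996, 0.089, -0.002]
force: [-0.4, 0.7, -6.4]
width: 0.17
gripper_force: 55.0
```

Call:
{"name": "move_arm", "arguments": {
  "moves": [
    [[1,0,0,0.4,0,0,0],[1,0,0,0.4,0,0,0],[1,0,0,0.4,0,0,0],[1,0,0,0.4,0,0,0],[1,0,0,0.3,0,0,0],[1,0,0,0,0,0,0],[1,0,0,0,0,0,0]]
  ]
}}

```text
t: 23.7
ee_pos: [0.6029, -0.2706, 0.0573]
tool_rot: [-0.0, 0.996, 0.09, -0.0]
force: [-0.0, -0.6, -4.8]
width: 0.17
gripper_force: 55.0
```

```bash
python3 - <<'E'
from h import *
plan([(.602,-.271,.041)],-79.6);s=bot.sense();print(s["width"],s["gripper_force"],s["force"])
E
```

```text
t 23.7 at [ 0.6029 -0.2706  0.0573] psi -79.68 turn units z -0.01
[ 0.602 -0.271  0.041] -> [-0.019  0.004  0.327] rows>= 1
0.17013810130573034 54.953479170799255 [-0.01627079 -0.61680755 -4.81054008]
```

Call:
{"name": "move_arm", "arguments": {
  "moves": [
    [[1,0,0,0.1,0,0,0],[1,0,0,0.1,0,0,0],[1,0,0,0.06,0,0,0],[1,0,0,0.02,0,0,0],[1,0,0,0.02,0,0,0],[1,0,0,0,0,0,0]]
  ]
}}

```text
t: 24.3
ee_pos: [0.6028, -0.271, 0.0422]
tool_rot: [-0.0, 0.996, 0.09, 0.0]
force: [-1.0, -0.2, -6.2]
width: 0.168
gripper_force: 55.0
```

Call:
{"name": "move_arm", "arguments": {
  "moves": [
    [[1,0,0,0.02,0,0,0],[1,0,0,0,0,0,0]]
  ]
}}

```text
t: 24.5
ee_pos: [0.6028, -0.271, 0.0412]
tool_rot: [0.0, 0.996, 0.09, 0.0]
force: [1.5, -0.1, -6.3]
width: 0.167
gripper_force: 55.0
```

Call:
{"name": "move_arm", "arguments": {
  "moves": [
    [[1,0,0,0.02,0,0,0],[1,0,0,0.02,0,0,0],[1,0,0,0,0,0,0]]
  ]
}}

```text
t: 24.8
ee_pos: [0.603, -0.2712, 0.0405]
tool_rot: [0.0, 0.996, 0.09, 0.0]
force: [-4.2, 1.3, 5.7]
width: 0.169
gripper_force: 55.0
```

Call:
{"name": "move_arm", "arguments": {
  "moves": [
    [[0,0,0,0,0,0,0],[0,0,0,0,0,0,0],[0,0,0,0,0,0,0],[0,0,0,0,0,0,0],[0,0,0,-0.4,0,0,0],[0,0,0,-0.6,0,0,0],[0,0,0,-0.8,0,0,0],[0,0,0,-0.8,0,0,0],[0,0,0,-0.6,0,0,0],[0,0,0,0,0,0,-1],[0,0,0,0,0,0,-1],[0,0,0,0,0,0,-1]]
  ]
}}

```text
t: 26.0
ee_pos: [0.6029, -0.271, 0.1995]
tool_rot: [0.0, 0.969, 0.247, 0.0]
force: [0.6, -0.3, -0.5]
width: 0.5
gripper_force: 0.0
```

Call:
{"name": "move_arm", "arguments": {
  "moves": [
    [[0,0,0,0,0,0,-1],[0,0,0,0,0,0,-1],[0,0,0,0,0,0,-1],[0,0,0,0,0,0,-1],[0,0,0,0,0,0,-1],[0,0,0,0,0,0,-1],[0,0,0,0,0,0,-1],[0,0,0,0,0,0,-1],[0,0,0,0,0,0,-1],[0,0,0,0,0,0,-1],[0,0,0,0,0,0,-1],[0,0,0,0,0,0,-1]]
  ]
}}

```text
t: 27.2
ee_pos: [0.6028, -0.271, 0.1992]
tool_rot: [0.0, 0.639, 0.769, 0.0]
force: [0.2, 0.1, 0.2]
width: 0.499
gripper_force: 0.0
```

Call:
{"name": "move_arm", "arguments": {
  "moves": [
    [[0,0,0,0,0,0,-1],[0,0,0,0,0,0,-1],[0,0,0,0,0,0,-1],[0,0,0,0,0,0,-1],[0,0,0,0,0,0,-0.6],[0,0,0,0,0,0,0]]
  ]
}}

```text
t: 27.8
ee_pos: [0.6028, -0.271, 0.1992]
tool_rot: [0.0, 0.439, 0.899, 0.0]
force: [0.7, 0.0, -0.2]
width: 0.502
gripper_force: 0.0
```

```bash
python3 - <<'E'
from h import *
np.set_printoptions(precision=4,suppress=True)
plan([(.474,.2215,.19),(.474,.2215,.0565)],38)
T=bot.read_camera("top");t=T["pixels"]
g=cv2.cvtColor(t,cv2.COLOR_RGB2HSV)
cv2.imwrite("pics/top2.png",t[:,:,::-1])
# bright steel blobs of the rack weights and rack top line
m=((g[...,2]>215)&(g[...,1]<50)).astype(np.uint8);m[:170]=0;m[245:]=0;m[:,:170]=0;m[:,245:]=0
for q in cv2.findContours(m,0,2)[0]:
    if cv2.contourArea(q)>60:
        r=cv2.minAreaRect(q);print(r);print(np.array([ray(T,*p,.06)[:2] for p in cv2.boxPoints(r)]))
m=((g[...,2]>120)&(g[...,1]<60)).astype(np.uint8);m[:150]=0;m[260:]=0;m[:,:138]=0;m[:,245:]=0
E
```

```text
t 27.8 at [ 0.6028 -0.271   0.1992] psi 37.95 turn units z -0.01
[0.474  0.2215 0.19  ] -> [9.348 4.034 0.184] rows>= 11
[0.474  0.2215 0.0565] -> [0.   0.   2.67] rows>= 3
((210.5365753173828, 225.67074584960938), (16.398244857788086, 10.932164192199707), 51.34019470214844)
[[0.4729 0.2725]
 [0.491  0.2512]
 [0.4585 0.2237]
 [0.4405 0.245 ]]
((226.00003051757812, 218.50003051757812), (16.26345443725586, 9.192388534545898), 45.0)
[[0.4911 0.2323]
 [0.5083 0.2161]
 [0.4791 0.1855]
 [0.462  0.2017]]
((196.81080627441406, 194.63511657714844), (22.20330047607422, 26.155719757080078), 54.462318420410156)
[[0.5483 0.331 ]
 [0.5894 0.2773]
 [0.5427 0.2421]
 [0.502  0.2956]]
((189.81761169433594, 214.8799285888672), (73.20845031738281, 5.671603202819824), 53.34389114379883)
[[0.5632 0.368 ]
 [0.5723 0.3566]
 [0.4225 0.2378]
 [0.4136 0.2491]]
```

Call:
{"name": "move_arm", "arguments": {
  "moves": [
    [[0,0.668,0.288,0.013,0,0,0],[0,0.668,0.288,0.013,0,0,0],[0,0.668,0.288,0.013,0,0,0],[0,0.668,0.288,0.013,0,0,0],[0,0.668,0.288,0.013,0,0,0],[0,0.668,0.288,0.013,0,0,0],[0,0.668,0.288,0.013,0,0,0],[0,0.668,0.288,0.013,0,0,0],[0,0.668,0.288,0.013,0,0,0],[0,0.668,0.288,0.013,0,0,0],[0,0.668,0.288,0.013,0,0,0],[0,0.668,0.288,0.013,0,0,0]]
  ]
}}

```text
t: 29.05
ee_pos: [0.4925, 0.1528, 0.1916]
tool_rot: [0.0, 0.44, 0.898, 0.0]
force: [-0.6, 0.0, 0.4]
width: 0.5
gripper_force: 0.0
```

Call:
{"name": "move_arm", "arguments": {
  "moves": [
    [[0,0.668,0.288,0.013,0,0,0],[0,0.668,0.288,0.013,0,0,0],[0,0,0,0,0,0,0],[0,0,0,0,0,0,0],[0,0,0,0,0,0,0]]
  ]
}}

```text
t: 29.55
ee_pos: [0.4749, 0.2212, 0.1902]
tool_rot: [0.0, 0.44, 0.898, -0.0]
force: [0.3, 0.3, 0.2]
width: 0.498
gripper_force: 0.0
```

```bash
python3 - <<'E'
from h import *
plan([(.474,.2215,.0565)],38)
S=bot.read_camera("side");s=bot.sense();p=np.array(s["ee_pos"]);r=np.radians(psi(s));y=np.array([np.cos(r),np.sin(r),0])
im=cv2.resize(S["pixels"][:,:,::-1],None,fx=5,fy=5,interpolation=cv2.INTER_CUBIC)
def mk(q,col): cv2.drawMarker(im,tuple(int(v) for v in proj(S,q)*5+2),col,0,10,1)
p[2]+=.027
for k in(-1,0,1): mk(p+k*y*.0235,(0,255,0))
p[2]=.122;mk(p,(0,0,255))
cv2.imwrite("pics/j.png",im[5*95:5*205,5*200:5*330])
E
```

```text
t 29.6 at [0.4749 0.2212 0.1902] psi 37.82 turn units z -0.03
[0.474  0.2215 0.0565] -> [ 0.017 -0.01   2.673] rows>= 3
```

View pics/j.png

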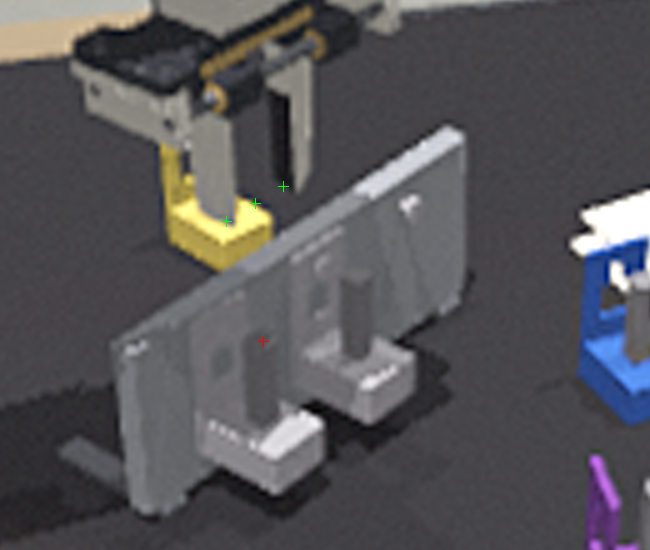

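The green markers match the real tips, and the red mark at (263,341) sits on B's post top. Descending.

Call:
{"name": "move_arm", "arguments": {
  "moves": [
    [[0,0.01,0,0.4,0,0,0],[0,0,0,0.4,0,0,0],[0,0,0,0.4,0,0,0],[0,0,0,0.3,0,0,0],[0,0,0,0.3,0,0,0],[0,0,0,0.3,0,0,0],[0,0,0,0.3,0,0,0],[0,0,0,0.27,0,0,0],[0,0,0,0,0,0,0],[0,0,0,0,0,0,0]]
  ]
}}

```text
t: 30.6
ee_pos: [0.4746, 0.2219, 0.0568]
tool_rot: [-0.0, 0.439, 0.898, -0.0]
force: [-0.5, 0.2, -0.2]
width: 0.503
gripper_force: 0.0
```

Call:
{"name": "move_arm", "arguments": {
  "moves": [
    [[1,0,0,0,0,0,0],[1,0,0,0,0,0,0],[1,0,0,0,0,0,0],[1,0,0,0,0,0,0],[1,0,0,0,0,0,0],[1,0,0,0,0,0,0],[1,0,0,0,0,0,0],[1,0,0,0,0,0,0]]
  ],
  "force": 6
}}

```text
t: 31.4
ee_pos: [0.4742, 0.2221, 0.0567]
tool_rot: [-0.0, 0.439, 0.898, -0.0]
force: [-2.4, -2.2, 3.3]
width: 0.173
gripper_force: 6.0
```

Call:
{"name": "move_arm", "arguments": {
  "moves": [
    [[1,0,0,0,0,0,0],[1,0,0,0,0,0,0],[1,0,0,0,0,0,0]]
  ],
  "force": 55
}}

```text
t: 31.7
ee_pos: [0.4749, 0.2226, 0.0567]
tool_rot: [0.0, 0.439, 0.898, 0.001]
force: [2.5, 2.7, -0.5]
width: 0.168
gripper_force: 54.9
```

Call:
{"name": "move_arm", "arguments": {
  "moves": [
    [[1,0,0,-0.08,0,0,0],[1,0,0,-0.1,0,0,0],[1,0,0,-0.1,0,0,0],[1,0,0,-0.1,0,0,0],[1,0,0,-0.1,0,0,0],[1,0,0,0,0,0,0],[1,0,0,0,0,0,0]]
  ]
}}

```text
t: 32.4
ee_pos: [0.4743, 0.2222, 0.0807]
tool_rot: [0.0, 0.439, 0.898, 0.0]
force: [-0.1, 0.2, -8.3]
width: 0.166
gripper_force: 54.9
```

Call:
{"name": "move_arm", "arguments": {
  "moves": [
    [[1,-0.08,0,0,0,0,0],[1,-0.1,0,0,0,0,0],[1,-0.1,0,0,0,0,0],[1,-0.1,0,0,0,0,0]]
  ]
}}

```text
t: 32.8
ee_pos: [0.4864, 0.2067, 0.0805]
tool_rot: [-0.0, 0.439, 0.898, -0.0]
force: [0.3, 0.3, -7.1]
width: 0.167
gripper_force: 54.9
```

Call:
{"name": "move_arm", "arguments": {
  "moves": [
    [[1,-0.15,0,0,0,0,0],[1,-0.2,0,0,0,0,0],[1,-0.2,0,0,0,0,0],[1,-0.3,0,0,0,0,0],[1,-0.3,0,0,0,0,0],[1,0,0,-0.5,0,0,0],[1,0,0,-0.6,0,0,0],[1,0,0,-0.6,0,0,0],[1,0,0,-0.3,0,0,0],[1,0,0,0,0,0,0],[1,0,0,0,0,0,0]]
  ]
}}

```text
t: 33.9
ee_pos: [0.5213, 0.1612, 0.1799]
tool_rot: [-0.0, 0.439, 0.898, -0.0]
force: [-1.2, -1.1, -7.4]
width: 0.169
gripper_force: 54.9
```

```bash
python3 - <<'E'
from h import *
a=np.radians(10.4)
for y in(.066,0):
    print(y,.590-y*np.sin(a),-.206+y*np.cos(a))
plan([(.590,-.206,.19),(.590,-.206,.08)],100.4);s=bot.sense();print(s["width"],s["force"])
E
```

```text
0.066 0.5780857364134631 -0.14108428292631653
0 0.59 -0.206
t 33.9 at [0.5213 0.1612 0.1799] psi 37.87 turn units z -10.42
[ 0.59  -0.206  0.19 ] -> [-0.026 -7.472 -0.202] rows>= 8
[ 0.59  -0.206  0.08 ] -> [0.  0.  2.2] rows>= 3
0.16851428982418987 [-1.17942513 -1.12273016 -7.38699795]
```

Call:
{"name": "move_arm", "arguments": {
  "moves": [
    [[1,0,0,0,0,0,-0.947],[1,0,0,0,0,0,-0.947],[1,0,0,0,0,0,-0.947],[1,0,0,0,0,0,-0.947],[1,0,0,0,0,0,-0.947],[1,0,0,0,0,0,-0.947],[1,0,0,0,0,0,-0.947],[1,0,0,0,0,0,-0.947],[1,0,0,0,0,0,-0.947],[1,0,0,0,0,0,-0.947],[1,0,0,0,0,0,-0.947],[1,0,0,0,0,0,0]]
  ]
}}

```text
t: 35.1
ee_pos: [0.5208, 0.1615, 0.1791]
tool_rot: [-0.001, -0.091, 0.996, -0.0]
force: [-0.7, -0.9, -7.4]
width: 0.169
gripper_force: 54.9
```

Call:
{"name": "move_arm", "arguments": {
  "moves": [
    [[1,0,-0.68,0,0,0,0],[1,0,-0.68,0,0,0,0],[1,0,-0.68,0,0,0,0],[1,0,-0.68,0,0,0,0],[1,0,-0.68,0,0,0,0],[1,0,-0.68,0,0,0,0],[1,0,-0.68,0,0,0,0],[1,0,-0.68,0,0,0,0],[1,0,-0.68,0,0,0,0],[1,0,-0.68,0,0,0,0],[1,0,-0.68,0,0,0,0],[1,0,0,0,0,0,0]]
  ]
}}

```text
t: 36.3
ee_pos: [0.5887, -0.2099, 0.1792]
tool_rot: [-0.001, -0.088, 0.996, -0.0]
force: [-0.5, 1.1, -8.2]
width: 0.167
gripper_force: 54.9
```

Call:
{"name": "move_arm", "arguments": {
  "moves": [
    [[1,0,0,0,0,0,0],[1,0,0,0,0,0,0]]
  ]
}}

```text
t: 36.5
ee_pos: [0.5885, -0.2052, 0.1799]
tool_rot: [-0.001, -0.09, 0.996, 0.0]
force: [0.1, 1.1, -8.1]
width: 0.169
gripper_force: 54.9
```

```bash
python3 - <<'E'
from h import *
plan([(.590,-.206,.06),(.590,-.206,.0405)],100.4);s=bot.sense();print(s["width"],s["force"])
E
```

```text
t 36.5 at [ 0.5885 -0.2052  0.1799] psi 100.34 turn units z -0.01
[ 0.59  -0.206  0.06 ] -> [-0.027 -0.021  2.397] rows>= 3
[ 0.59   -0.206   0.0405] -> [0.   0.   0.39] rows>= 1
0.16890019099850906 [ 0.07392847  1.1008726  -8.10941108]
```

Call:
{"name": "move_arm", "arguments": {
  "moves": [
    [[1,0,0,0.3,0,0,0],[1,0,0,0.4,0,0,0],[1,0,0,0.4,0,0,0],[1,0,0,0.4,0,0,0],[1,0,0,0.4,0,0,0],[1,0,0,0.3,0,0,0],[1,0,0,0.2,0,0,0],[1,0,0,0.1,0,0,0],[1,0,0,0.1,0,0,0],[1,0,0,0.08,0,0,0],[1,0,0,0.04,0,0,0],[1,0,0,0.02,0,0,0]]
  ]
}}

```text
t: 37.7
ee_pos: [0.589, -0.2061, 0.0438]
tool_rot: [0.0, -0.091, 0.996, -0.0]
force: [-0.6, 0.9, -7.7]
width: 0.172
gripper_force: 54.9
```

Call:
{"name": "move_arm", "arguments": {
  "moves": [
    [[1,0,0,0.02,0,0,0],[1,0,0,0,0,0,0]]
  ]
}}

```text
t: 37.9
ee_pos: [0.5889, -0.206, 0.0427]
tool_rot: [0.0, -0.091, 0.996, -0.0]
force: [0.0, 0.5, -7.5]
width: 0.165
gripper_force: 54.9
```

Call:
{"name": "move_arm", "arguments": {
  "moves": [
    [[1,0,0,0.02,0,0,0],[1,0,0,0,0,0,0]]
  ]
}}

```text
t: 38.1
ee_pos: [0.5891, -0.2061, 0.0422]
tool_rot: [0.0, -0.091, 0.996, -0.0]
force: [-1.7, 0.6, -1.9]
width: 0.171
gripper_force: 54.9
```

Call:
{"name": "move_arm", "arguments": {
  "moves": [
    [[1,0,0,0.02,0,0,0],[1,0,0,0,0,0,0],[0,0,0,0,0,0,0],[0,0,0,0,0,0,0],[0,0,0,0,0,0,0],[0,0,0,0,0,0,0],[0,0,0,-0.4,0,0,0],[0,0,0,-0.6,0,0,0],[0,0,0,-0.8,0,0,0],[0,0,0,-0.8,0,0,0],[0,0,0,-0.5,0,0,0]]
  ]
}}

```text
t: 39.2
ee_pos: [0.5896, -0.2063, 0.1989]
tool_rot: [0.001, -0.091, 0.996, -0.001]
force: [-0.6, 0.4, -0.7]
width: 0.499
gripper_force: 0.0
```

Call:
{"name": "move_arm", "arguments": {
  "moves": [
    [[0,0,0,0,0,0,0.945],[0,0,0,0,0,0,0.945],[0,0,0,0,0,0,0.945],[0,0,0,0,0,0,0.945],[0,0,0,0,0,0,0.945],[0,0,0,0,0,0,0.945],[0,0,0,0,0,0,0.945],[0,0,0,0,0,0,0.945],[0,0,0,0,0,0,0.945],[0,0,0,0,0,0,0.945],[0,0,0,0,0,0,0.945],[0,0,0,0,0,0,0]]
  ]
}}

```text
t: 40.4
ee_pos: [0.5889, -0.206, 0.1956]
tool_rot: [0.0, 0.439, 0.899, 0.0]
force: [-0.2, -0.3, 0.2]
width: 0.5
gripper_force: 0.0
```

```bash
python3 - <<'E'
from h import *
plan([(.543,.2755,.19),(.543,.2755,.0565)],38)
E
```

```text
t 40.4 at [ 0.5889 -0.206   0.1956] psi 37.95 turn units z -0.01
[0.543  0.2755 0.19  ] -> [8.153 5.205 0.111] rows>= 10
[0.543  0.2755 0.0565] -> [0.   0.   2.67] rows>= 3
```

Call:
{"name": "move_arm", "arguments": {
  "moves": [
    [[0,0.628,0.403,0,0,0,0],[0,0.628,0.403,0,0,0,0],[0,0.628,0.403,0,0,0,0],[0,0.628,0.403,0,0,0,0],[0,0.628,0.403,0,0,0,0],[0,0.628,0.403,0,0,0,0],[0,0.628,0.403,0,0,0,0],[0,0.628,0.403,0,0,0,0],[0,0.628,0.403,0,0,0,0],[0,0.628,0.403,0,0,0,0],[0,0.628,0.403,0,0,0,0],[0,0.628,0.403,0,0,0,0]]
  ]
}}

```text
t: 41.6
ee_pos: [0.5469, 0.2413, 0.1957]
tool_rot: [0.0, 0.437, 0.9, 0.0]
force: [-0.8, -0.8, -0.4]
width: 0.501
gripper_force: 0.0
```

Call:
{"name": "move_arm", "arguments": {
  "moves": [
    [[0,0.628,0.403,0,0,0,0],[0,0,0,0,0,0,0],[0,0,0,0,0,0,0],[0,0,0,0.4,0,0,0],[0,0,0,0.4,0,0,0],[0,0,0,0.4,0,0,0],[0,0,0,0.4,0,0,0],[0,0,0,0.4,0,0,0],[0,0,0,0.3,0,0,0],[0,0,0,0.3,0,0,0],[0,0,0,0.18,0,0,0],[0,0,0,0,0,0,0]]
  ]
}}

```text
t: 42.8
ee_pos: [0.5433, 0.2765, 0.0556]
tool_rot: [-0.001, 0.438, 0.899, -0.001]
force: [0.2, 0.1, -0.0]
width: 0.497
gripper_force: 0.0
```

Call:
{"name": "move_arm", "arguments": {
  "moves": [
    [[1,0,0,0,0,0,0],[1,0,0,0,0,0,0],[1,0,0,0,0,0,0],[1,0,0,0,0,0,0],[1,0,0,0,0,0,0],[1,0,0,0,0,0,0],[1,0,0,0,0,0,0],[1,0,0,0,0,0,0]]
  ],
  "force": 6
}}

```text
t: 43.6
ee_pos: [0.544, 0.277, 0.0569]
tool_rot: [0.0, 0.438, 0.899, 0.0]
force: [0.1, -0.0, 2.8]
width: 0.173
gripper_force: 6.0
```

Call:
{"name": "move_arm", "arguments": {
  "moves": [
    [[1,0,0,0,0,0,0],[1,0,0,0,0,0,0],[1,0,0,0,0,0,0]]
  ],
  "force": 55
}}

```text
t: 43.9
ee_pos: [0.544, 0.277, 0.0569]
tool_rot: [0.0, 0.438, 0.899, 0.0]
force: [1.7, 1.4, 4.8]
width: 0.171
gripper_force: 55.0
```

Call:
{"name": "move_arm", "arguments": {
  "moves": [
    [[1,0,0,-0.08,0,0,0],[1,0,0,-0.1,0,0,0],[1,0,0,-0.1,0,0,0],[1,0,0,-0.1,0,0,0],[1,0,0,-0.1,0,0,0],[1,0,0,0,0,0,0],[1,0,0,0,0,0,0]]
  ]
}}

```text
t: 44.6
ee_pos: [0.5439, 0.2771, 0.0809]
tool_rot: [0.0, 0.438, 0.899, 0.0]
force: [1.2, -1.5, -6.9]
width: 0.167
gripper_force: 55.0
```

Call:
{"name": "move_arm", "arguments": {
  "moves": [
    [[1,-0.08,0,0,0,0,0],[1,-0.1,0,0,0,0,0],[1,-0.1,0,0,0,0,0],[1,-0.1,0,0,0,0,0]]
  ]
}}

```text
t: 45.0
ee_pos: [0.5557, 0.2615, 0.0805]
tool_rot: [-0.0, 0.438, 0.899, -0.0]
force: [0.2, 0.0, -8.7]
width: 0.166
gripper_force: 55.0
```

Call:
{"name": "move_arm", "arguments": {
  "moves": [
    [[1,-0.15,0,0,0,0,0],[1,-0.2,0,0,0,0,0],[1,-0.2,0,0,0,0,0],[1,-0.3,0,0,0,0,0],[1,-0.3,0,0,0,0,0],[1,0,0,-0.5,0,0,0],[1,0,0,-0.6,0,0,0],[1,0,0,-0.6,0,0,0],[1,0,0,-0.3,0,0,0],[1,0,0,0,0,0,0],[1,0,0,0,0,0,0]]
  ]
}}

```text
t: 46.1
ee_pos: [0.5905, 0.2162, 0.1793]
tool_rot: [-0.001, 0.438, 0.899, -0.001]
force: [-0.7, -0.1, -8.5]
width: 0.169
gripper_force: 55.0
```

Call:
{"name": "move_arm", "arguments": {
  "moves": [
    [[1,0,0,0,0,0,-0.945],[1,0,0,0,0,0,-0.945],[1,0,0,0,0,0,-0.945],[1,0,0,0,0,0,-0.945],[1,0,0,0,0,0,-0.945],[1,0,0,0,0,0,-0.945],[1,0,0,0,0,0,-0.945],[1,0,0,0,0,0,-0.945],[1,0,0,0,0,0,-0.945],[1,0,0,0,0,0,-0.945],[1,0,0,0,0,0,-0.945],[1,0,0,0,0,0,0]]
  ]
}}

```text
t: 47.3
ee_pos: [0.5901, 0.2163, 0.1786]
tool_rot: [-0.002, -0.091, 0.996, -0.0]
force: [-0.4, 0.3, -8.3]
width: 0.166
gripper_force: 55.0
```

```bash
python3 - <<'E'
from h import *
plan([(.578,-.141,.18),(.578,-.141,.0415)],100.4);s=bot.sense();print(s["width"],s["force"])
E
```

```text
t 47.3 at [0.5901 0.2163 0.1786] psi 100.48 turn units z 0.01
[ 0.578 -0.141  0.18 ] -> [ 1.528 -6.985 -0.029] rows>= 8
[ 0.578  -0.141   0.0415] -> [0.   0.   2.77] rows>= 3
0.16557259738300065 [-0.43172751  0.25978581 -8.27037237]
```

Call:
{"name": "move_arm", "arguments": {
  "moves": [
    [[1,0.139,-0.635,0,0,0,0],[1,0.139,-0.635,0,0,0,0],[1,0.139,-0.635,0,0,0,0],[1,0.139,-0.635,0,0,0,0],[1,0.139,-0.635,0,0,0,0],[1,0.139,-0.635,0,0,0,0],[1,0.139,-0.635,0,0,0,0],[1,0.139,-0.635,0,0,0,0],[1,0.139,-0.635,0,0,0,0],[1,0.139,-0.635,0,0,0,0],[1,0.139,-0.635,0,0,0,0],[1,0,0,0,0,0,0]]
  ]
}}

```text
t: 48.5
ee_pos: [0.578, -0.1441, 0.1794]
tool_rot: [-0.001, -0.088, 0.996, -0.0]
force: [-0.0, 0.7, -7.7]
width: 0.168
gripper_force: 55.0
```

Call:
{"name": "move_arm", "arguments": {
  "moves": [
    [[1,0,0,0,0,0,0],[1,0,0,0,0,0,0]]
  ]
}}

```text
t: 48.7
ee_pos: [0.5785, -0.1398, 0.18]
tool_rot: [-0.0, -0.09, 0.996, 0.0]
force: [0.1, 0.6, -7.8]
width: 0.169
gripper_force: 55.0
```

Call:
{"name": "move_arm", "arguments": {
  "moves": [
    [[1,0,0,0.3,0,0,0],[1,0,0,0.4,0,0,0],[1,0,0,0.4,0,0,0],[1,0,0,0.4,0,0,0],[1,0,0,0.4,0,0,0],[1,0,0,0.3,0,0,0],[1,0,0,0.2,0,0,0],[1,0,0,0.1,0,0,0],[1,0,0,0.1,0,0,0],[1,0,0,0.08,0,0,0],[1,0,0,0.02,0,0,0],[1,0,0,0,0,0,0]]
  ]
}}

```text
t: 49.9
ee_pos: [0.5788, -0.1407, 0.0458]
tool_rot: [0.0, -0.091, 0.996, -0.0]
force: [-1.1, -0.8, -8.6]
width: 0.169
gripper_force: 55.0
```

```bash
python3 - <<'E'
from h import *
plan([(.578,-.141,.0415)],100.4);s=bot.sense();print(s["width"],s["force"])
E
```

```text
t 49.9 at [ 0.5788 -0.1407  0.0458] psi 100.4 turn units z -0.0
[ 0.578  -0.141   0.0415] -> [ 0.017 -0.002  0.087] rows>= 1
0.169226022390984 [-1.10428235 -0.76338556 -8.64184295]
```

Call:
{"name": "move_arm", "arguments": {
  "moves": [
    [[1,0,0,0.03,0,0,0],[1,0,0,0.02,0,0,0],[1,0,0,0.02,0,0,0],[1,0,0,0,0,0,0]]
  ]
}}

```text
t: 50.3
ee_pos: [0.5788, -0.1407, 0.0425]
tool_rot: [0.0, -0.091, 0.996, -0.0]
force: [-3.0, 0.2, -2.5]
width: 0.169
gripper_force: 55.0
```

Call:
{"name": "move_arm", "arguments": {
  "moves": [
    [[1,0,0,0.02,0,0,0],[1,0,0,0,0,0,0]]
  ]
}}

```text
t: 50.5
ee_pos: [0.5789, -0.1408, 0.0425]
tool_rot: [0.0, -0.091, 0.996, -0.0]
force: [-6.3, 0.5, 8.4]
width: 0.167
gripper_force: 55.0
```

Call:
{"name": "move_arm", "arguments": {
  "moves": [
    [[0,0,0,0,0,0,0],[0,0,0,0,0,0,0],[0,0,0,0,0,0,0],[0,0,0,0,0,0,0],[0,0,0,-0.4,0,0,0],[0,0,0,-0.6,0,0,0],[0,0,0,-0.8,0,0,0],[0,0,0,-0.8,0,0,0],[0,0,0,-0.5,0,0,0],[0,0,0,0,0,0,0],[0,0,0,0,0,0,0]]
  ]
}}

```text
t: 51.6
ee_pos: [0.5786, -0.1406, 0.1958]
tool_rot: [0.0, -0.091, 0.996, -0.0]
force: [-0.3, 0.7, -0.7]
width: 0.5
gripper_force: 0.0
```

```bash
python3 - <<'E'
from h import *
plan([(.660,-.368,.19),(.660,-.368,.0485)],100.4)
t=bot.read_camera("top")["pixels"][:,:,::-1];s=bot.read_camera("side")["pixels"][:,:,::-1]
cv2.imwrite("pics/k.png",np.hstack([crop(t,320,110,100,150,4),crop(s,260,210,100,150,4)]))
E
```

```text
t 51.6 at [ 0.5786 -0.1406  0.1958] psi 100.4 turn units z 0.0
[ 0.66  -0.368  0.19 ] -> [-0.78  -4.766  0.117] rows>= 5
[ 0.66   -0.368   0.0485] -> [0.   0.   2.83] rows>= 3
```

View pics/k.png

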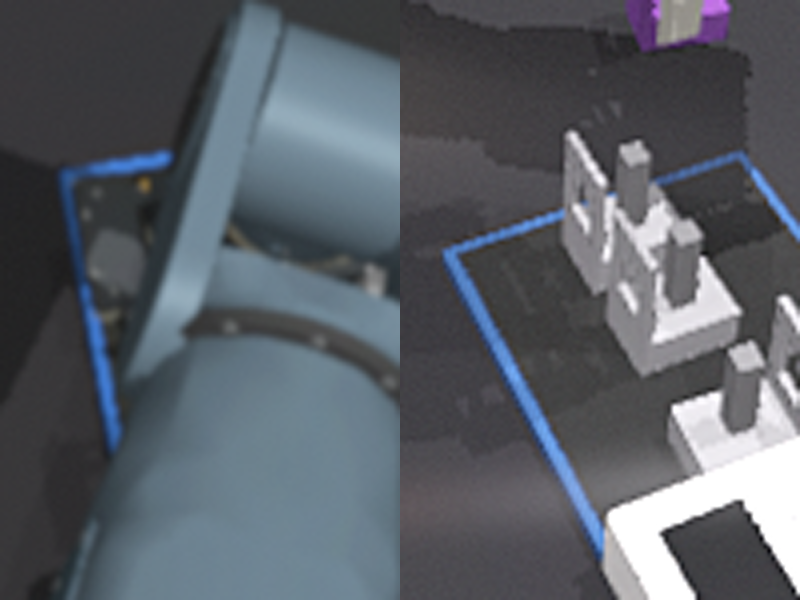

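All three weights stand upright inside the blue border (posts at crop (632,150), (683,230) and (743,350)). Next is the selector.

Call:
{"name": "move_arm", "arguments": {
  "moves": [
    [[0,-0.111,-0.681,0,0,0,0],[0,-0.111,-0.681,0,0,0,0],[0,-0.111,-0.681,0,0,0,0],[0,-0.111,-0.681,0,0,0,0],[0,-0.111,-0.681,0,0,0,0],[0,-0.111,-0.681,0,0,0,0],[0,-0.111,-0.681,0,0,0,0],[0,0,0,0,0,0,0],[0,0,0,0,0,0,0],[0,0,0,0,0,0,0]]
  ]
}}

```text
t: 52.7
ee_pos: [0.6597, -0.3671, 0.1952]
tool_rot: [-0.001, -0.091, 0.996, 0.001]
force: [-0.3, 1.0, 0.0]
width: 0.501
gripper_force: 0.0
```

Call:
{"name": "move_arm", "arguments": {
  "moves": [
    [[0,0,0,0.4,0,0,0],[0,0,0,0.5,0,0,0],[0,0,0,0.5,0,0,0],[0,0,0,0.5,0,0,0],[0,0,0,0.4,0,0,0],[0,0,0,0.2,0,0,0],[0,0,0,0.2,0,0,0],[0,0,0,0.2,0,0,0],[0,0,0,0.04,0,0,0],[0,0,0,0,0,0,0],[0,0,0,0,0,0,0]]
  ]
}}

```text
t: 53.8
ee_pos: [0.6603, -0.3683, 0.0499]
tool_rot: [0.0, -0.091, 0.996, -0.0]
force: [0.8, -0.3, 0.8]
width: 0.499
gripper_force: 0.0
```

Call:
{"name": "move_arm", "arguments": {
  "moves": [
    [[1,0,0,0,0,0,0],[1,0,0,0,0,0,0],[1,0,0,0,0,0,0],[1,0,0,0,0,0,0],[1,0,0,0,0,0,0],[1,0,0,0,0,0,0],[1,0,0,0,0,0,0],[1,0,0,0,0,0,0]]
  ],
  "force": 20
}}

```text
t: 54.6
ee_pos: [0.66, -0.368, 0.0492]
tool_rot: [-0.0, -0.091, 0.996, 0.0]
force: [0.3, 1.6, 1.7]
width: 0.148
gripper_force: 20.0
```

Gripped. Turning clockwise by 80.2° (13.37 units).

Call:
{"name": "move_arm", "arguments": {
  "moves": [
    [[1,0,0,0,0,0,0.7],[1,0,0,0,0,0,0.7],[1,0,0,0,0,0,0.7],[1,0,0,0,0,0,0.7],[1,0,0,0,0,0,0.7],[1,0,0,0,0,0,0.7],[1,0,0,0,0,0,0.7],[1,0,0,0,0,0,0.7],[1,0,0,0,0,0,0.7],[1,0,0,0,0,0,0.7]]
  ]
}}

```text
t: 55.6
ee_pos: [0.6599, -0.3677, 0.0492]
tool_rot: [-0.0, 0.274, 0.962, 0.0]
force: [-1.8, 3.3, 2.6]
width: 0.154
gripper_force: 20.0
```

Call:
{"name": "move_arm", "arguments": {
  "moves": [
    [[1,0,0,0,0,0,0.7],[1,0,0,0,0,0,0.7],[1,0,0,0,0,0,0.7],[1,0,0,0,0,0,0.7],[1,0,0,0,0,0,0.7],[1,0,0,0,0,0,0.7],[1,0,0,0,0,0,0.7],[1,0,0,0,0,0,0.7],[1,0,0,0,0,0,0.7],[1,0,0,0,0,0,0.07],[1,0,0,0,0,0,0]]
  ]
}}

```text
t: 56.7
ee_pos: [0.6601, -0.3677, 0.0492]
tool_rot: [-0.0, 0.572, 0.821, 0.0]
force: [0.6, 3.1, 0.9]
width: 0.152
gripper_force: 19.9
```

Call:
{"name": "move_arm", "arguments": {
  "moves": [
    [[0,0,0,0,0,0,0],[0,0,0,0,0,0,0],[0,0,0,0,0,0,0],[0,0,0,-0.4,0,0,0],[0,0,0,-0.6,0,0,0],[0,0,0,-0.6,0,0,0],[0,0,0,-0.6,0,0,0],[0,0,0,-0.6,0,0,0],[0,0,0,-0.5,0,0,0],[0,0,0,0,0,0,0],[0,0,0,0,0,0,0]]
  ]
}}

```text
t: 57.8
ee_pos: [0.6598, -0.3682, 0.2137]
tool_rot: [0.0, 0.572, 0.82, -0.0]
force: [-1.1, 0.9, -0.6]
width: 0.504
gripper_force: 0.0
```

```bash
python3 - <<'E'
from h import *
print(psi())
s=bot.read_camera("side")["pixels"][:,:,::-1]
cv2.imwrite("pics/l.png",crop(s,260,210,190,150,4))
E
```

```text
20.184538131184127
```

View pics/l.png

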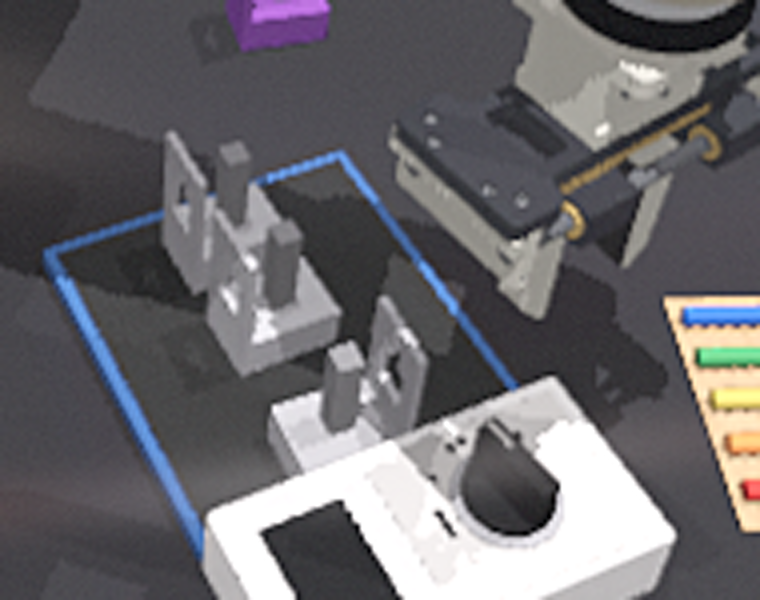

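The crop shows the pointer strip at (505,430) on the two-dot mark, the three weights upright within the border, and the gripper clear. Handing in.

```bash
python3 -c "
from station import bot
print(bot.close_job())"
```

```text
the job is handed in; nothing more can be done
None
```

I turned the selector to off, then stood all three weights (two from the rack, one from the bench) upright on the platform, then turned the selector to the two-dot mark and let go. The job is handed in, and its verdict isn't shown.

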